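# Load the gear motors on the indexing carousel

## Robot

A 7-joint arm with a two-finger parallel gripper is mounted at the origin on the work surface. World frame = base frame: x ahead of the robot, y to its left, z up, the work surface at z = 0. Lengths are in m, angles in rad, forces in N, time in s.
With the tool pointing down it reaches from about 0.4 to 0.85 m from the base axis. Payload 10.4 kg.
Tool frame: the origin (TCP) lies at the very end of the fingers, on their centre line; the grasp point (between the pads) lies 19 mm behind it (grip_point_offset is the distance from the TCP to the grasp point, in m); z points along the fingers, y is the direction in which the jaws open and shut (so a half turn about z gives the same grasp; the last joint's range is limited). The gripper opens to 85 mm and grips with 20 to 120 N. Pads are 22 mm wide; open, the fingers measure 114 mm over their backs; the gripper's body (76 mm by 85 mm) begins 54 mm behind the grasp point. The pads swing forward as they close: fully open they stand 13 mm farther back than shut.
Start: joints at [-1.16, 0.332, -0.065, 1.46, 0.022, 1.35, -0.088], TCP at [0.263, 0.567, 0.231] pointing down, gripper open.
Joint ranges: [-2.6, 2.6], [-0.5, 2.12], [-1.47, 1.34], [0.16, 2.42], [-1.27, 4.41], [0.06, 2.06], [-2.6, 2.6]. Speed limits (rad/s): [2.22, 2.22, 2.79, 2.79, 3.14, 3.14, 3.14].

## Interface

Orientations are given as a unit quaternion [x, y, z, w].
In Python, from cell import * gives the robot as it stands. Calls block until the motion is done:
- move_to(position, orientation): joint-space move of the TCP to a pose.
- servo_line(position, frame=None, velocity=0.15): straight line of the TCP; frame=None keeps the orientation; velocity is the mean speed in m/s.
- move_j(angles): joint-space move.
- release() and gripper_close(effort=None): open the fingers fully, or close them until they stop; effort is the grip in N (None keeps the last).
- pause(seconds).
- ik(position, orientation): joint angles nearest the present ones, or None.
- get_obs(): the state.
- read_camera(name): name is "side" or "top" or "wrist"; returns a dict with "frame" (400x640x3 uint8, red, green, blue), "range_z" (400x640 float32, m along the optical axis (not along the pixel's ray), 0 where there is no reading), "intrinsics" (3x3 intrinsics, pixels), "R" (3x3) and "t" (3): a world point X has camera coordinates R X + t. Camera axes: x right, y down, z forward; pixel columns grow to the right and rows downward; lengths in m; the calibration is good to about 2 mm. A picture is of the moment at which its call begins.
A pose or a line that the arm cannot do raises PlanningError and nothing moves.
- sign_off(): hands the job in, once; it reports no verdict.
The state is a dict: "t": time; "joint_positions": joint angles; "joint_vel": joint speeds; "tau": joint torques, N m; "eef_pos": TCP position; "eef_rot": TCP orientation; "force": force on the tool from outside, world axes, zero at the start; "torque": the same for the moment, N m; "opening": opening from 0.0 (shut) to 1.0 (fully open).
Only numpy, scipy, OpenCV 4.12 (cv2) and the standard library are available. Lean on these libraries where they do the work, as an engineer would, in place of code of your own. Each camera call takes 0.05 s, during which the arm holds its last target. There are 200 camera calls.

## Task

Lay each gear motor on the table into the V-cradle of its own colour on the carousel, shaft outward, and push it fully home against the back stop. Load at the orange arrow, one at a time in the order red, yellow, green, blue (one of them may be missing), turning the carousel by its bar grip until it clicks with the wanted cradle at the arrow. Finish with all the motors home and the empty grey cradle clicked in at the arrow; leave the model car, the jug and the brick tray alone.

Things in the scene. Friction and masses are not known exactly. Their poses are not given: they have to be found in the camera images.
- motor_red: gear motor, 220 g, lying: round steel can 40 mm diameter x 70 long, then red square gearbox 40 x 40 x 30 long (grip here), then brass shaft 8 mm thick, 12 long. Origin on the axis in the middle of the gearbox, 20 mm above what it lies on; x axis along the motor to the shaft. Can's end face at x = -85 mm, centre of mass about x = -36. May be absent
- motor_yellow: gear motor, 220 g, lying: round steel can 40 mm diameter x 70 long, then yellow square gearbox 40 x 40 x 30 long (grip here), then brass shaft 8 mm thick, 12 long. Origin on the axis in the middle of the gearbox, 20 mm above what it lies on; x axis along the motor to the shaft. Can's end face at x = -85 mm, centre of mass about x = -36. May be absent
- motor_green: gear motor, 220 g, lying: round steel can 40 mm diameter x 70 long, then green square gearbox 40 x 40 x 30 long (grip here), then brass shaft 8 mm thick, 12 long. Origin on the axis in the middle of the gearbox, 20 mm above what it lies on; x axis along the motor to the shaft. Can's end face at x = -85 mm, centre of mass about x = -36. May be absent
- motor_blue: gear motor, 220 g, lying: round steel can 40 mm diameter x 70 long, then blue square gearbox 40 x 40 x 30 long (grip here), then brass shaft 8 mm thick, 12 long. Origin on the axis in the middle of the gearbox, 20 mm above what it lies on; x axis along the motor to the shaft. Can's end face at x = -85 mm, centre of mass about x = -36. May be absent
- cradle_plain (a point): grey V-block, stays empty, radial on the carousel, opens upward. Origin on the axis of a motor in it, at the face of the inner back stop: 45 mm from the carousel axis, 80 above the table; x outward, z up. V from x = 12 to 65 mm, flanks to 4 mm above the origin, 33 either side; stop to 10 above; tongue 30 wide, x 66 to 112, top at z = -22. Motor fully home: origin at (85, 0, 0). Pressed down, it sticks (friction 0.6)
- cradle_red (a point): red V-block, radial on the carousel, opens upward. Origin on the axis of a motor in it, at the face of the inner back stop: 45 mm from the carousel axis, 80 above the table; x outward, z up. V from x = 12 to 65 mm, flanks to 4 mm above the origin, 33 either side; stop to 10 above; tongue 30 wide, x 66 to 112, top at z = -22. Motor fully home: origin at (85, 0, 0). Pressed down, it sticks (friction 0.6)
- cradle_yellow (a point): yellow V-block, radial on the carousel, opens upward. Origin on the axis of a motor in it, at the face of the inner back stop: 45 mm from the carousel axis, 80 above the table; x outward, z up. V from x = 12 to 65 mm, flanks to 4 mm above the origin, 33 either side; stop to 10 above; tongue 30 wide, x 66 to 112, top at z = -22. Motor fully home: origin at (85, 0, 0). Pressed down, it sticks (friction 0.6)
- cradle_green (a point): green V-block, radial on the carousel, opens upward. Origin on the axis of a motor in it, at the face of the inner back stop: 45 mm from the carousel axis, 80 above the table; x outward, z up. V from x = 12 to 65 mm, flanks to 4 mm above the origin, 33 either side; stop to 10 above; tongue 30 wide, x 66 to 112, top at z = -22. Motor fully home: origin at (85, 0, 0). Pressed down, it sticks (friction 0.6)
- cradle_blue (a point): blue V-block, radial on the carousel, opens upward. Origin on the axis of a motor in it, at the face of the inner back stop: 45 mm from the carousel axis, 80 above the table; x outward, z up. V from x = 12 to 65 mm, flanks to 4 mm above the origin, 33 either side; stop to 10 above; tongue 30 wide, x 66 to 112, top at z = -22. Motor fully home: origin at (85, 0, 0). Pressed down, it sticks (friction 0.6)
- carousel (a joint): carousel angle (rad), counter-clockwise from above positive, turns endlessly either way. A soft detent (0.2 N m) pulls it to every multiple of 1.257 (72 degrees). At the orange arrow: plain cradle at 0, red at 1.257, yellow at 2.513, green at 3.770, blue at 5.027 (same as -1.257); plus any full turns
- handle (a point): middle of the black bar grip on the carousel's axis, 122 mm above the table. Bar 64 mm long, 16 wide, from 106 to 138 mm above the table, along the x axis of cradle_plain (white mark at that end). Seated motors reach 100 mm above the table and begin 45 mm from the axis
- load (a point): loading position, at the tip of the orange arrow on the table on the jig's robot side: where a motor's origin is when home in the cradle at the arrow. 130 mm from the carousel axis, 80 mm above the table. Fixed in a run; the jig's place and direction vary
- model: bystander: red and black model car, 70 x 75 mm, 55 mm high, origin under its middle; leave alone
- jug: bystander: glass jug with a handle, 90 mm diameter, 150 mm high, origin under its middle; leave alone
- brick_tray: bystander: yellow open tray of toy bricks, 160 x 80 mm, 45 mm high, origin under its middle; leave alone
There are look-alikes about, which are no part of the job. What is shaped like the motor_blue but turquoise is not meant.

How it is judged:
On the way, in this order (a step that is already met when the one before it is completed fails the run):
1. the red motor is fully home in the red cradle while that cradle is at the orange arrow (x of motor_red in the frame of cradle_red between 0.082 and 0.0875 m and y of motor_red in the frame of cradle_red between -0.003 and 0.003 m and z of motor_red in the frame of cradle_red between -0.003 and 0.003 m and angle between the x axis of motor_red and the x axis of cradle_red, either way round below 0.06 rad and horizontal distance between motor_red and load below 0.014 m), for 0.2 s.
2. the yellow motor is fully home in the yellow cradle while that cradle is at the orange arrow (x of motor_yellow in the frame of cradle_yellow between 0.082 and 0.0875 m and y of motor_yellow in the frame of cradle_yellow between -0.003 and 0.003 m and z of motor_yellow in the frame of cradle_yellow between -0.003 and 0.003 m and angle between the x axis of motor_yellow and the x axis of cradle_yellow, either way round below 0.06 rad and horizontal distance between motor_yellow and load below 0.014 m), for 0.2 s.
3. the green motor is fully home in the green cradle while that cradle is at the orange arrow (x of motor_green in the frame of cradle_green between 0.082 and 0.0875 m and y of motor_green in the frame of cradle_green between -0.003 and 0.003 m and z of motor_green in the frame of cradle_green between -0.003 and 0.003 m and angle between the x axis of motor_green and the x axis of cradle_green, either way round below 0.06 rad and horizontal distance between motor_green and load below 0.014 m), for 0.2 s.
4. the blue motor is fully home in the blue cradle while that cradle is at the orange arrow (x of motor_blue in the frame of cradle_blue between 0.082 and 0.0875 m and y of motor_blue in the frame of cradle_blue between -0.003 and 0.003 m and z of motor_blue in the frame of cradle_blue between -0.003 and 0.003 m and angle between the x axis of motor_blue and the x axis of cradle_blue, either way round below 0.06 rad and horizontal distance between motor_blue and load below 0.014 m), for 0.2 s.
At the end, for the whole second after the job is handed in: Each motor rests in the cradle of its colour, shaft outward, within 2.5 mm of the stop, 3 mm of the V's axis and 3 degrees of parallel; the grey cradle is within 5 degrees of the arrow, the carousel at rest; bystanders moved less than 30 mm and upright (x of motor_red in the frame of cradle_red between 0.082 and 0.0875 m and y of motor_red in the frame of cradle_red between -0.003 and 0.003 m and z of motor_red in the frame of cradle_red between -0.003 and 0.003 m and angle between the x axis of motor_red and the x axis of cradle_red, either way round below 0.06 rad and linear speed of each of motor_red, motor_yellow, motor_green, motor_blue below 0.03 m/s and x of motor_yellow in the frame of cradle_yellow between 0.082 and 0.0875 m and y of motor_yellow in the frame of cradle_yellow between -0.003 and 0.003 m and z of motor_yellow in the frame of cradle_yellow between -0.003 and 0.003 m and angle between the x axis of motor_yellow and the x axis of cradle_yellow, either way round below 0.06 rad and x of motor_green in the frame of cradle_green between 0.082 and 0.0875 m and y of motor_green in the frame of cradle_green between -0.003 and 0.003 m and z of motor_green in the frame of cradle_green between -0.003 and 0.003 m and angle between the x axis of motor_green and the x axis of cradle_green, either way round below 0.06 rad and x of motor_blue in the frame of cradle_blue between 0.082 and 0.0875 m and y of motor_blue in the frame of cradle_blue between -0.003 and 0.003 m and z of motor_blue in the frame of cradle_blue between -0.003 and 0.003 m and angle between the x axis of motor_blue and the x axis of cradle_blue, either way round below 0.06 rad and x of load in the frame of cradle_plain above 0.08 m and y of load in the frame of cradle_plain between -0.011 and 0.011 m and velocity of joint carousel between -0.05 and 0.05 rad/s and distance of each of model, jug, brick_tray from where it was at the start of the episode below 0.03 m and angle between each of model, jug, brick_tray's own z axis and vertical below 0.3 rad); the robot touches nothing.
It fails at once if a bystander is moved more than 30 mm or tipped (not (distance of each of model, jug, brick_tray from where it was at the start of the episode below 0.03 m and angle between each of model, jug, brick_tray's own z axis and vertical below 0.3 rad)).
Of motor_red, motor_yellow, motor_green, motor_blue only 3 to 4 are there at a start; the rules pass over those that are not, and their reading is None.
At some moment in a run one of motor_red, motor_yellow, motor_green, motor_blue may be knocked a few centimetres aside while the robot is not near it.
It also fails if it takes over 210 s, if anything falls off the work surface, if the arm or the gripper's body presses on something with over 40 N, if the wrist force passes 120 N, or if a joint passes its speed limit or range.

## Working session

There is one attempt and no reset: what is moved stays moved. The work goes in short steps, each a Python script; the robot and the scene stay as the last script left them, time stands still between calls to the robot, and variables do not carry over. Pictures are saved under pics/ and viewed, on a budget of 14 in all, crops included, one or two more only if the job needs it, and the job is handed in when it is done.

```bash
ls; mkdir -p pics; python3 - <<'E'
from cell import *
import cv2
o=get_obs();print(o['t'],o['eef_pos'],o['eef_rot'],o['opening'])
for n in ("top","side"):
    c=read_camera(n);cv2.imwrite(f"pics/{n}0.png",c["frame"][:,:,::-1]);print(n,c["intrinsics"],c["R"],c["t"])
E
```

```text
pics
0.0 [0.26256221 0.5667617  0.23050403] [ 2.15208342e-01  9.76567899e-01 -7.02469838e-04 -1.18481113e-04] 1.0018239971981846
top [[373.08361001   0.         318.54945105]
 [  0.         373.08361001 204.0400142 ]
 [  0.           0.           1.        ]] [[-0.01464351 -0.99939559 -0.03152814]
 [-0.98784789  0.01933938 -0.15421586]
 [ 0.15473238  0.02888674 -0.98753402]] [0.0284521  0.54120614 1.00046239]
side [[365.72649692   0.         318.12988946]
 [  0.         365.72649692 198.0114992 ]
 [  0.           0.           1.        ]] [[ 0.80656457 -0.59061977 -0.02493755]
 [-0.30715243 -0.38266464 -0.87133527]
 [ 0.50508512  0.71044779 -0.49005404]] [-0.43983703  0.25923437  0.81747246]
```

View pics/top0.png

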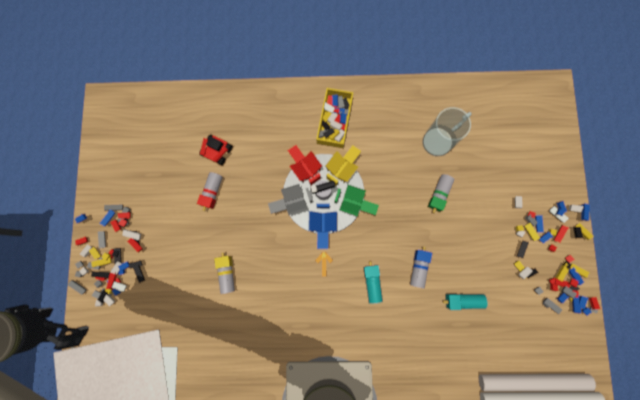

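View pics/side0.png

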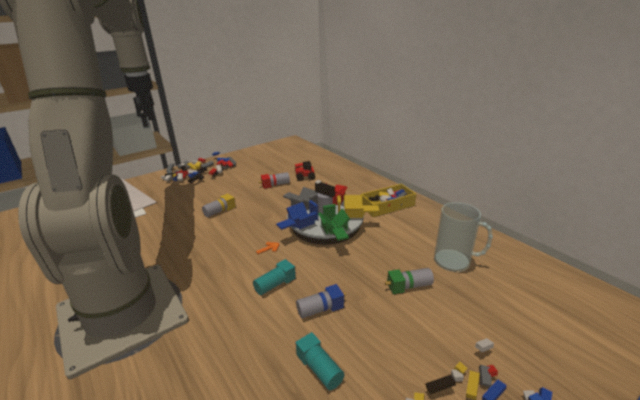

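Top view: red motor (210,190), yellow (225,273), green (441,193) and blue (421,268) each have a steel can. The look-alikes at (373,283) and (466,301) are all turquoise, so I rule them out. The carousel has the blue cradle at the arrow (324,255). I'll measure the motors and the jig from depth.

```bash
cat > h.py <<'E'
from cell import *
import numpy as np, cv2
def cloud(n="top"):
    c=read_camera(n);K=c["intrinsics"];z=c["range_z"].astype(float)
    v,u=np.mgrid[:400,:640]
    p=np.stack([(u-K[0,2])/K[0,0]*z,(v-K[1,2])/K[1,1]*z,z],-1)
    w=(p-c["t"])@c["R"]; w[z==0]=np.nan
    return c["frame"],w
def mask(f,col):
    h=cv2.cvtColor(f,cv2.COLOR_RGB2HSV);H,S,V=h[...,0],h[...,1],h[...,2]
    m={'red':(H<6)|(H>172),'yellow':(H>22)&(H<34),'green':(H>50)&(H<80),'blue':(H>103)&(H<125)}[col]
    return m&(S>150)&(V>50)
def find(col,near,f=None,w=None,r=0.12):
    """motor (origin xy, yaw of shaft direction) near a point, from the crest of the motor"""
    if f is None: f,w=cloud()
    near=np.array(near)
    with np.errstate(invalid='ignore'):
        m=(np.hypot(w[...,0]-near[0],w[...,1]-near[1])<r)&(w[...,2]>.024)&(w[...,2]<.055)
    g=mask(f,col)&m
    n,l=cv2.connectedComponents(m.astype(np.uint8))
    k=max(range(1,n),key=lambda i:(g&(l==i)).sum()); s=l==k
    if (g&s).sum()<8: return None
    P=w[s][:,:2];c=P.mean(0);d=np.linalg.svd(P-c)[2][0]
    gc=w[s&g][:,:2].mean(0)
    if (gc-c)@d<0:d=-d
    a=(P-c)@d; b=(P-c)@np.array([-d[1],d[0]])
    q=lambda x:np.percentile(x,[2,98])
    can=c+d*(q(a)[0]+.085)+np.array([-d[1],d[0]])*q(b).mean()   # origin from can end
    return dict(xy=can,gear=gc,yaw=np.arctan2(d[1],d[0]),len=np.ptp(q(a)),wid=np.ptp(q(b)),n=int(s.sum()),zmax=np.percentile(w[s][:,2],95))
E
python3 - <<'E'
from h import *
np.set_printoptions(precision=4,suppress=True)
f,w=cloud()
px=dict(red=(209,195),yellow=(224,265),green=(440,197),blue=(422,262))
for k,(u,v) in px.items(): print(k,w[v,u],find(k,w[v,u,:2],f,w))
for n,(u,v) in dict(handle=(323,186),white=(313,189),atip=(324,250),atail=(325,275),blue=(323,240),grey=(272,207),disk=(323,192)).items(): print(n,w[v,u])
# handle top
m=(w[...,2]>.125)&(w[...,2]<.15)&(np.hypot(w[...,0]-w[186,323,0],w[...,1]-w[186,323,1])<.06)
P=w[m][:,:2];c=(P.max(0)+P.min(0))/2;print('bar',m.sum(),P.mean(0),c,np.linalg.svd(P-P.mean(0))[2][0],w[m][:,2].mean())
# disk
m=(w[...,2]>.01)&(np.hypot(w[...,0]-.55,w[...,1])<.2)
h=cv2.cvtColor(f,cv2.COLOR_RGB2HSV)
o=(h[...,0]>8)&(h[...,0]<19)&(h[...,1]>190)&(h[...,2]>150);o[:230]=0;o[290:]=0;o[:,:290]=0;o[:,350:]=0
P=w[o];print('arrow',o.sum(),P.mean(0),np.linalg.svd(P[:,:2]-P[:,:2].mean(0))[2][0],P[:,0].max())
cv2.imwrite('pics/jig.png',cv2.resize(f[140:290,255:395,::-1],None,fx=4,fy=4,interpolation=cv2.INTER_CUBIC))
E
```

```text
red [0.5745 0.3307 0.0379] {'xy': array([0.5546, 0.3448]), 'gear': array([0.5619, 0.3394]), 'yaw': np.float64(2.8162271653162434), 'len': np.float64(0.0956705697762115), 'wid': np.float64(0.03752148758424641), 'n': 466, 'zmax': np.float64(0.040547528158064075)}
yellow [0.3772 0.2822 0.04  ] {'xy': array([0.3877, 0.2901]), 'gear': array([0.3822, 0.2876]), 'yaw': np.float64(0.16836239903049713), 'len': np.float64(0.09551979328445423), 'wid': np.float64(0.038018309425038574), 'n': 520, 'zmax': np.float64(0.04048234724607086)}
green [ 0.5558 -0.32    0.0362] {'xy': array([ 0.5366, -0.3125]), 'gear': array([ 0.5385, -0.3102]), 'yaw': np.float64(2.728265243440881), 'len': np.float64(0.09760914605529185), 'wid': np.float64(0.03741108375121546), 'n': 504, 'zmax': np.float64(0.040523043936302156)}
blue [ 0.3774 -0.2595  0.0384] {'xy': array([ 0.3949, -0.2651]), 'gear': array([ 0.3911, -0.2618]), 'yaw': np.float64(-0.2375976874732624), 'len': np.float64(0.09575210399805797), 'wid': np.float64(0.03791587541276217), 'n': 541, 'zmax': np.float64(0.040867715448680036)}
handle [0.5736 0.0044 0.1352]
white [0.5654 0.0299 0.1401]
atip [ 0.4152  0.0068 -0.0006]
atail [0.3452 0.0051 0.0048]
blue [0.4404 0.0082 0.055 ]
grey [0.5336 0.1476 0.0567]
disk [0.564  0.0052 0.1038]
bar 164 [0.572 0.006] [0.572  0.0069] [ 0.2776 -0.9607] 0.13612353374220312<stdin>:14: RuntimeWarning: Mean of empty slice.
  ret = um.true_divide(
Traceback (most recent call last):
ValueError: zero-size array to reduction operation maximum which has no identity
```

```bash
cat >> h.py <<'E'
from scipy.spatial.transform import Rotation as Ro
def down(psi): return (Ro.from_euler('z',psi)*Ro.from_euler('x',np.pi)).as_quat()
E
sed -i "s/can=c+d\*(q(a)\[0\]+.085)/can=c+d*(q(a).mean()+.035)/; s/   # origin from can end//" h.py
python3 - <<'E'
from h import *
np.set_printoptions(precision=2,suppress=True)
print(get_obs()['joint_positions'])
def t(p,psis):
    for d in psis:
        q=ik(p,down(np.radians(d)));print(d,q)
print('axis');t([.572,.006,.2],range(-180,180,30))
print('load');t([.442,.01,.15],[178,-2])
for n,p,y in (('r',[.555,.345],2.816),('y',[.388,.29],.168),('g',[.5366,-.3125],2.728),('b',[.395,-.265],-.238)):
    print(n);t(p+[.01],[np.degrees(y),np.degrees(y)-180]);print('hi');t(p+[.2],[np.degrees(y),np.degrees(y)-180])
E
```

```text
[-1.16  0.33 -0.06  1.46  0.02  1.35 -0.09]
axis
-180 [-0.48  0.24  0.46  1.67 -0.11  1.25  1.57]
-150 [-0.46  0.24  0.43  1.67 -0.1   1.25  2.09]
-120 [-0.42  0.24  0.38  1.67 -0.09  1.25  2.6 ]
-90 None
-60 [-1.    0.42  1.17  1.69 -0.4   1.3  -2.37]
-30 [-1.    0.42  1.17  1.69 -0.4   1.3  -1.85]
0 [-0.61  0.26  0.62  1.68 -0.16  1.25 -1.53]
30 [-0.57  0.25  0.57  1.68 -0.14  1.25 -1.02]
60 [-0.56  0.25  0.56  1.68 -0.14  1.25 -0.5 ]
90 [-0.54  0.25  0.53  1.67 -0.13  1.25  0.02]
120 [-0.52  0.25  0.51  1.67 -0.13  1.25  0.54]
150 [-0.5   0.24  0.49  1.67 -0.12  1.25  1.06]
load
178 [-0.61 -0.03  0.48  2.05  0.01  1.12  1.4 ]
-2 [-0.66 -0.03  0.53  2.05  0.02  1.12 -1.74]
r
161.3449151088398 [-0.69  0.59  0.08  1.59 -0.06  0.96  0.66]
-18.655084891160186 [-0.98  0.63  0.48  1.61 -0.34  0.98 -2.29]
hi
161.3449151088398 [-0.7   0.41  0.1   1.43 -0.04  1.31  0.65]
-18.655084891160186 [-0.99  0.44  0.5   1.45 -0.21  1.31 -2.37]
y
9.625690958197831 [-1.05  0.29  0.34  2.06 -0.13  0.81 -2.03]
-170.37430904180218 [-0.75  0.28  0.01  2.04 -0.01  0.82  1.01]
hi
9.625690958197831 [-1.04  0.03  0.31  1.88 -0.01  1.23 -2.13]
-170.37430904180218 [-0.77  0.04  0.03  1.87 -0.    1.23  1.  ]
g
156.3028865116886 [ 0.02  0.59  0.57  1.71 -0.38  0.95  1.89]
-23.697113488311402 [-0.04  0.62  0.65  1.71 -0.44  0.96 -1.21]
hi
156.3028865116886 [-0.18  0.44  0.85  1.55 -0.33  1.3   1.86]
-23.697113488311402 [-0.35  0.57  1.15  1.56 -0.53  1.36 -1.13]
b
-13.636395524113592 [-0.34  0.41  0.97  2.1  -0.46  0.85 -0.92]
-193.6363955241136 [-0.32  0.4   0.93  2.1  -0.43  0.84  2.2 ]
hi
-13.636395524113592 [-0.84 -0.1   1.3   1.93  0.11  1.24 -1.37]
-193.6363955241136 [-0.88 -0.13  1.33  1.93  0.13  1.24  1.74]
```

```bash
cat >> h.py <<'E'
AX=np.array([.572,.006])
def st(s=''):
    o=get_obs();print(s,'t%.1f'%o['t'],'p',np.round(o['eef_pos'],4),'F',np.round(o['force'],1),'T',np.round(o['torque'],2),'op %.3f'%o['opening']);return o
def turn(psi,deg=72,z=.107):
    """grip the bar with tool x at psi (deg), turn by deg, let go, rise"""
    move_to([*AX,.19],down(np.radians(psi))); servo_line([*AX,z],velocity=.15)
    gripper_close(30); st('grip')
    q=np.array(get_obs()['joint_positions'])
    for i in (1,2,3):
        q2=q.copy();q2[6]+=np.radians(deg)*i/3;move_j(q2); st('turn')
    pause(.2); release(); st('rel')
    servo_line([*AX,.19],velocity=.25)
def bar(show=True):
    f,w=cloud()
    with np.errstate(invalid='ignore'):
        m=(w[...,2]>.128)&(w[...,2]<.145)&(np.hypot(w[...,0]-AX[0],w[...,1]-AX[1])<.045)
    P=w[m][:,:2];d=np.linalg.svd(P-P.mean(0))[2][0];print('bar',m.sum(),P.mean(0),np.degrees(np.arctan2(d[1],d[0])))
    return f,w
E
python3 - <<'E'
from h import *
st()
turn(106)
E
```

```text
t0.1 p [0.2626 0.5669 0.2307] F [-0.2 -1.   1. ] T [ 0.01 -0.03  0.02] op 0.999
grip t3.8 p [0.5752 0.007  0.108 ] F [15.8  2.4 -7.1] T [ 0.43 -2.74  0.06] op 0.184
turn t4.3 p [0.5749 0.0068 0.108 ] F [-2.3 -0.8  2.6] T [-0.18  0.89 -0.15] op 0.179
turn t4.7 p [0.5746 0.0064 0.1079] F [-4.  -1.5  4.1] T [-0.44  1.29  0.15] op 0.176
turn t5.2 p [0.5744 0.006  0.1079] F [-6.1 -2.2  4.5] T [-0.59  1.4   0.08] op 0.180
rel t6.1 p [0.5752 0.007  0.108 ] F [1.  0.3 0.1] T [ 0.02 -0.02  0.02] op 1.000
```

```bash
sed -i 's/^AX=.*/AX=np.array([.5745,.0062])/' h.py
python3 - <<'E'
from h import *
turn(-2)
move_to([.52,.30,.25],down(2.816))
f,w=bar()
for k,n in dict(red=(.555,.345),yellow=(.388,.29),green=(.537,-.3125),blue=(.395,-.265)).items(): print(k,find(k,n,f,w))
h=cv2.cvtColor(f,cv2.COLOR_RGB2HSV)
st()
cv2.imwrite('pics/a.png',cv2.resize(f[120:310,190:470,::-1],None,fx=2.8,fy=2.8,interpolation=cv2.INTER_CUBIC))
E
```

```text
grip t10.4 p [0.5746 0.0059 0.1073] F [-2.2 -0.9  3.3] T [-0.27  0.28  0.02] op 0.186
turn t10.9 p [0.5746 0.0056 0.1073] F [-0.1 -2.4 -0.2] T [-0.43 -0.15 -0.19] op 0.184
turn t11.3 p [0.5748 0.0052 0.1073] F [ 2.5 -3.3 -1.2] T [-0.84 -0.45  0.21] op 0.183
turn t11.8 p [0.5752 0.0051 0.1073] F [ 5.2 -4.9 -3.1] T [-0.93 -0.91  0.03] op 0.182
rel t12.7 p [0.5746 0.006  0.1073] F [-0.1  1.  -0.3] T [-0.05  0.02 -0.03] op 0.997
bar 162 [0.57236225 0.00576044] 69.83799958517668
red {'xy': array([0.56836685, 0.33961325]), 'gear': array([0.57695383, 0.33180619]), 'yaw': np.float64(2.8576339243655293), 'len': np.float64(0.07252911660247596), 'wid': np.float64(0.03573467473170279), 'n': 330, 'zmax': np.float64(0.03992395115244172)}
yellow {'xy': array([0.38518297, 0.29006104]), 'gear': array([0.38234357, 0.28785957]), 'yaw': np.float64(0.17415429043468345), 'len': np.float64(0.095542032510643), 'wid': np.float64(0.037932543864625315), 'n': 515, 'zmax': np.float64(0.04046790857333253)}
green {'xy': array([ 0.53721676, -0.31269492]), 'gear': array([ 0.53815532, -0.31031605]), 'yaw': np.float64(2.7282677543160228), 'len': np.float64(0.0966785122824127), 'wid': np.float64(0.03822028711540787), 'n': 501, 'zmax': np.float64(0.040853325088736146)}
blue {'xy': array([ 0.39276024, -0.26472839]), 'gear': array([ 0.39130366, -0.26191271]), 'yaw': np.float64(-0.24128994208389656), 'len': np.float64(0.09605204768199754), 'wid': np.float64(0.037571110164395204), 'n': 546, 'zmax': np.float64(0.04068069735789656)}
 t14.4 p [0.5205 0.2981 0.2496] F [ 0.2 -0.1 -0.9] T [ 0.    0.05 -0.  ] op 0.998
```

View pics/a.png

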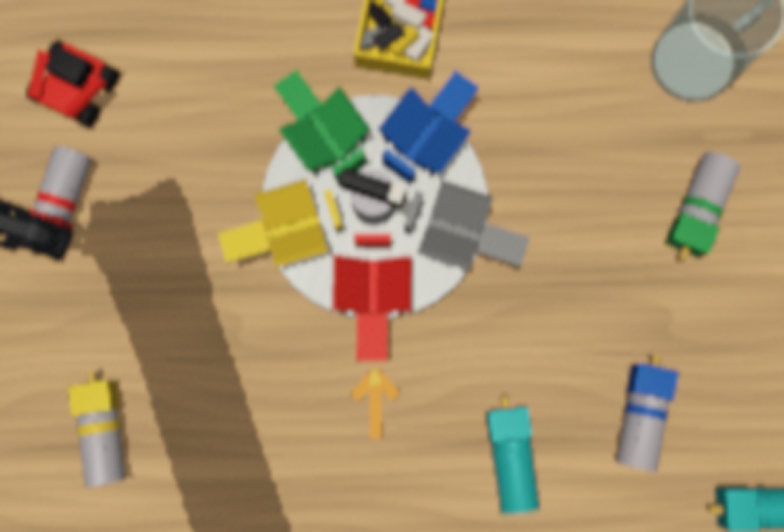

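```bash
cat >> h.py <<'E'
PHI=np.radians(177.85)
U=np.array([np.cos(PHI),np.sin(PHI)])
ZG=.006
def pick(xy,psi):
    q=down(psi)
    move_to([*xy,.13],q); servo_line([*xy,ZG],velocity=.12)
    gripper_close(80); st('closed')
    servo_line([*xy,.05],velocity=.1); o=st('lift')
    servo_line([*xy,.19],velocity=.3); return o
def place(psi,gap=.009,dz=.0015):
    P=lambda r,z:[*(AX+U*r),z]
    q=down(psi); zc=.080+ZG-.020+dz
    move_to(P(.13+gap,.19),q); servo_line(P(.13+gap,zc+.02),velocity=.2); o=st('above'); f0=np.array(o['force'])
    servo_line(P(.13+gap,zc),velocity=.03); o=st('down'); f1=np.array(o['force'])
    print('dF down',np.round(f1-f0,1))
    r=.13+gap
    while r>.122:
        r-=.001; servo_line(P(r,zc),velocity=.02); pause(.05)
        o=get_obs(); f=np.array(o['force'])-f1; fr=f[:2]@U; rr=(np.array(o['eef_pos'])[:2]-AX)@U
        if fr>3: print('r %.4f act %.4f fr %.1f fz %.1f'%(r,rr,fr,f[2]))
        if fr>14: break
    else: print('NO CONTACT')
    return r
E
python3 - <<'E'
from h import *
servo_line([.52,.30,.26])
pick([.558,.344],2.816)
c=read_camera('wrist');cv2.imwrite('pics/w1.png',c['frame'][:,:,::-1])
E
```

```text
closed t16.9 p [0.5584 0.3444 0.0067] F [-0.3  0.5  5.7] T [-0.01  0.21  0.04] op 0.459
lift t17.5 p [0.5579 0.3442 0.0501] F [-0.6  0.5 -2.3] T [0.03 0.06 0.01] op 0.456
```

View pics/w1.png

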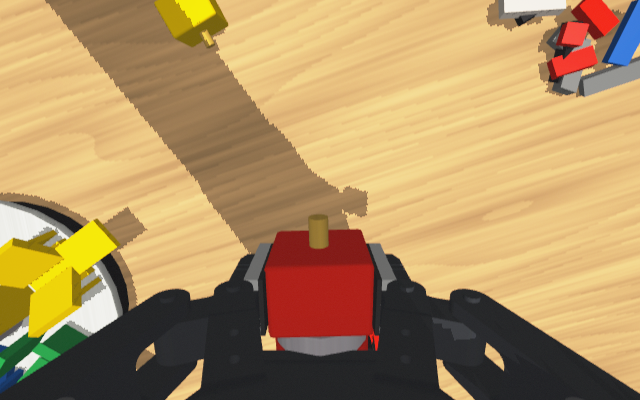

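The red motor is held squarely, shaft at (318,225). Placing it now.

```bash
python3 - <<'E'
from h import *
place(PHI)
st()
c=read_camera('side');cv2.imwrite('pics/s1.png',cv2.resize(c['frame'][150:270,240:400,::-1],None,fx=5,fy=5,interpolation=cv2.INTER_CUBIC))
E
```

```text
above t20.2 p [0.4363 0.0117 0.0881] F [-0.1 -0.3 -0.6] T [-0.05  0.03 -0.04] op 0.456
down t21.0 p [0.4357 0.0111 0.0676] F [ 1.1 -3.1 -0.1] T [-0.41 -0.2  -0.16] op 0.455
dF down [ 1.2 -2.8  0.5]
r 0.1380 act 0.1382 fr 4.2 fz 1.7
r 0.1370 act 0.1372 fr 6.1 fz 2.1
r 0.1360 act 0.1359 fr 4.3 fz 1.7
r 0.1350 act 0.1349 fr 3.1 fz 0.1
r 0.1340 act 0.1339 fr 3.8 fz 1.4
r 0.1330 act 0.1329 fr 3.8 fz 1.5
r 0.1320 act 0.1319 fr 3.7 fz 1.2
r 0.1310 act 0.1314 fr 6.6 fz 2.3
r 0.1300 act 0.1314 fr 12.3 fz 7.8
r 0.1290 act 0.1313 fr 17.3 fz 11.8
 t24.0 p [0.4433 0.011  0.067 ] F [-16.1  -0.5  11.8] T [-0.36  2.63 -0.24] op 0.456
```

View pics/s1.png

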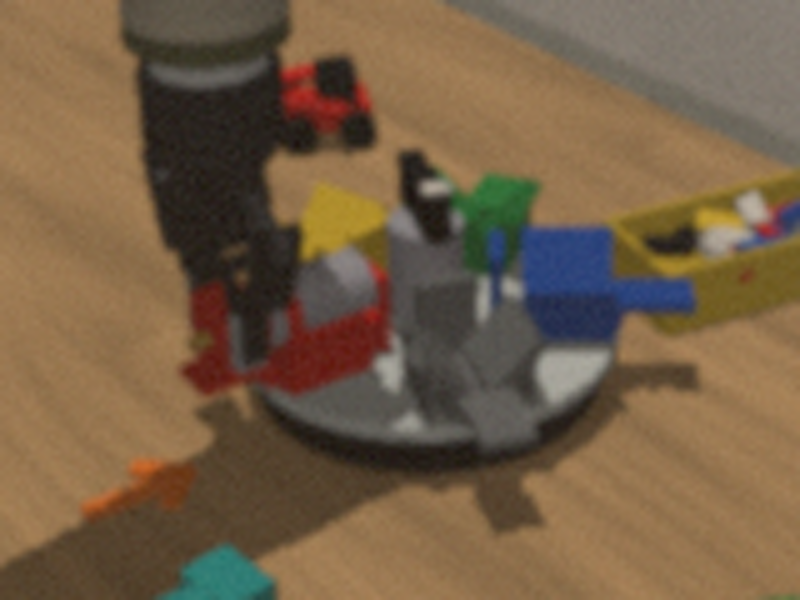

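Contact came at r≈131 mm, steady, and the can end is against the red stop. I'll release, then check from above.

```bash
cat >> h.py <<'E'
def let_go(r=.13):
    release(); o=get_obs(); p=o['eef_pos']; servo_line([p[0],p[1],.19],velocity=.25)
def seated(f,w,col,phi=PHI,ax=AX-np.array([.0022,.0004])):
    """crest of motor in cradle frame at the arrow (camera coordinates): extents along x, mean y, height"""
    v=w[...,:2]-ax; u=np.array([np.cos(phi),np.sin(phi)]); a=v@u; b=v@np.array([-u[1],u[0]])
    with np.errstate(invalid='ignore'): m=(a>.047)&(a<.16)&(abs(b)<.03)&(w[...,2]>.0925)&(w[...,2]<.115)
    A=np.stack([a[m],b[m]],1)
    if len(A)<20: print(col,'few',len(A));return
    sl=np.polyfit(A[:,0],A[:,1],1)
    print(col,'n',len(A),'a',np.percentile(A[:,0],[0,2,98,100]).round(4),'b mean %.4f'%A[:,1].mean(),'slope %.3f'%sl[0],'z95 %.4f'%np.percentile(w[m][:,2],95))
E
python3 - <<'E'
from h import *
let_go()
st()
move_to([.42,.2,.25],down(np.radians(-170)))
f,w=bar(); seated(f,w,'red'); print(find('yellow',(.385,.29),f,w))
c=read_camera('side');cv2.imwrite('pics/s2.png',cv2.resize(c['frame'][150:270,240:400,::-1],None,fx=5,fy=5,interpolation=cv2.INTER_CUBIC))
st()
E
```

```text
t25.2 p [0.4456 0.0112 0.1898] F [ 0.6  0.3 -0.7] T [ 0.04 -0.02  0.03] op 0.997
bar 159 [0.57236726 0.00549107] -110.04950248544152
red n 431 a [0.0471 0.0496 0.1423 0.1443] b mean 0.0004 slope 0.012 z95 0.1004Traceback (most recent call last):
  File "<stdin>", line 5, in <module>
  File "h.py", line 21, in find
    k=max(range(1,n),key=lambda i:(g&(l==i)).sum()); s=l==k
ValueError: max() iterable argument is empty
```

```bash
python3 - <<'E'
from h import *
move_to([.5,.1,.22],down(np.radians(70)))
turn(70)
f,w=cloud(); print(find('yellow',(.385,.29),f,w)); print(find('green',(.537,-.312),f,w)); print(find('blue',(.392,-.264),f,w)); st()
cv2.imwrite('pics/t2.png',f[:,:,::-1])
E
```

```text
grip t29.6 p [0.5755 0.0059 0.1075] F [ 4.5 -1.4 -0.7] T [-0.21 -0.79 -0.  ] op 0.179
turn t30.1 p [0.5755 0.0059 0.1075] F [ 1.2  0.  -0.7] T [-0.05 -0.06 -0.2 ] op 0.182
turn t30.5 p [0.5755 0.0059 0.1075] F [ 1.6 -0.6 -0.3] T [-0.1  -0.13  0.25] op 0.180
turn t31.0 p [0.5755 0.0059 0.1074] F [ 2.8 -0.7 -0.8] T [-0.1  -0.19 -0.01] op 0.182
rel t31.9 p [0.5755 0.0059 0.1075] F [ 0.1 -0.2 -1. ] T [-0.02 -0.03  0.01] op 1.001
{'xy': array([0.38549025, 0.28981494]), 'gear': array([0.38241807, 0.28754093]), 'yaw': np.float64(0.1695457213709802), 'len': np.float64(0.09572219414631597), 'wid': np.float64(0.03796344333748787), 'n': 522, 'zmax': np.float64(0.04076158481614791)}
{'xy': array([ 0.53763493, -0.31277953]), 'gear': array([ 0.53853115, -0.31030087]), 'yaw': np.float64(2.7236990256959386), 'len': np.float64(0.09706834361164587), 'wid': np.float64(0.03791255636063122), 'n': 504, 'zmax': np.float64(0.040864787490065405)}
{'xy': array([ 0.39292434, -0.2649086 ]), 'gear': array([ 0.39120293, -0.26210657]), 'yaw': np.float64(-0.24079803856163273), 'len': np.float64(0.09596604651586313), 'wid': np.float64(0.03719166473512432), 'n': 542, 'zmax': np.float64(0.04069958894040371)}
 t32.4 p [0.5742 0.0063 0.1896] F [ 0.2  0.5 -1.2] T [-0.    0.06  0.01] op 1.003
```

View pics/t2.png

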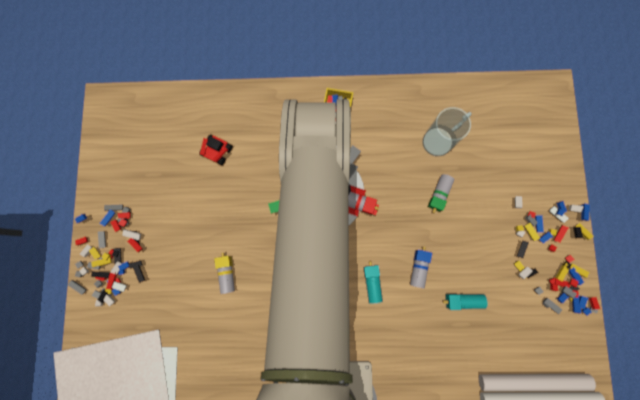

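Yellow (225,273), green (441,193) and blue (421,268) are unmoved, and red is seated at (365,202). Next I'll load yellow.

```bash
cat >> h.py <<'E'
def load_motor(xy,yaw,col):
    o=pick(np.array(xy)+[.0015,0],yaw)
    if not .42<o['opening']<.5: raise SystemExit('bad grip')
    r=place(PHI); return r
E
python3 - <<'E'
from h import *
move_to([.45,.2,.2],down(.17))
load_motor([.3855,.2899],.17,'yellow')
st('end')
c=read_camera('side');cv2.imwrite('pics/s3.png',cv2.resize(c['frame'][150:270,240:400,::-1],None,fx=5,fy=5,interpolation=cv2.INTER_CUBIC))
E
```

```text
closed t37.1 p [0.3872 0.2903 0.0066] F [-1.6 -1.9  7.5] T [-0.18  0.25  0.01] op 0.459
lift t37.7 p [0.3867 0.2898 0.0497] F [-0.8  0.4 -1.7] T [-0.02 -0.1   0.01] op 0.460
above t41.8 p [0.4359 0.0112 0.088 ] F [ 0.4  0.  -1.3] T [0.04 0.01 0.01] op 0.454
down t42.6 p [0.4357 0.0113 0.0675] F [-0.1 -0.6 -1.9] T [ 0.03  0.16 -0.02] op 0.459
dF down [-0.6 -0.7 -0.5]
r 0.1280 act 0.1291 fr 6.7 fz 3.9
r 0.1270 act 0.1292 fr 14.1 fz 9.0
end t46.2 p [0.4454 0.0113 0.0669] F [-14.1   2.6   7.2] T [0.37 2.18 0.21] op 0.460
```

View pics/s3.png

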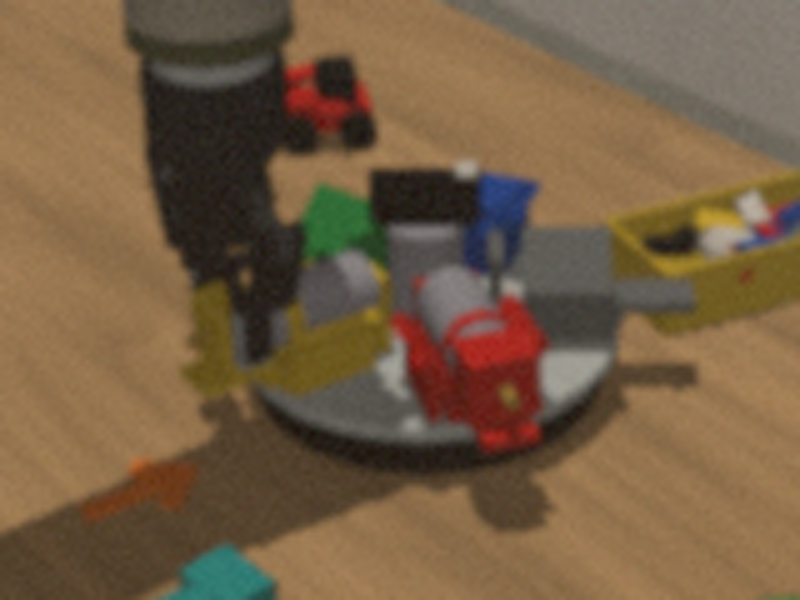

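Yellow is pressed against its stop and red is seated. I'll release, check, turn, and look at green.

```bash
python3 - <<'E'
from h import *
let_go()
move_to([.42,.2,.23],down(np.radians(142)))
f,w=bar(); seated(f,w,'yellow'); seated(f,w,'red',PHI+np.radians(72))
turn(142)
f,w=cloud(); print(find('green',(.537,-.312),f,w)); print(find('blue',(.392,-.264),f,w)); st()
E
```

```text
bar 159 [0.57249257 0.00591362] 142.61038118995242
yellow n 433 a [0.0472 0.0495 0.1422 0.1426] b mean 0.0005 slope 0.011 z95 0.1007
red n 441 a [0.0472 0.0492 0.143  0.1449] b mean 0.0006 slope -0.007 z95 0.1008
grip t50.7 p [0.5747 0.0064 0.1072] F [0.1 1.8 2.3] T [ 0.24 -0.05  0.03] op 0.182
turn t51.2 p [0.5746 0.0061 0.1073] F [-1.1 -0.7  2.9] T [-0.14  0.28 -0.13] op 0.186
turn t51.7 p [0.5746 0.0057 0.1073] F [-2.  -3.2  2.7] T [-0.71  0.37  0.18] op 0.179
turn t52.2 p [0.5747 0.0054 0.1072] F [-1.3 -5.2  1.8] T [-0.99  0.14 -0.03] op 0.184
rel t53.0 p [0.5747 0.0064 0.1072] F [ 0.6 -0.3 -0.8] T [-0.01 -0.02  0.06] op 1.001
{'xy': array([ 0.53757687, -0.31282945]), 'gear': array([ 0.53873701, -0.31053286]), 'yaw': np.float64(2.7198335956868718), 'len': np.float64(0.09769568881674313), 'wid': np.float64(0.0373506096988426), 'n': 501, 'zmax': np.float64(0.04094811692313881)}
{'xy': array([ 0.39296235, -0.26475068]), 'gear': array([ 0.39105746, -0.26193597]), 'yaw': np.float64(-0.24168586719114524), 'len': np.float64(0.09599204536362506), 'wid': np.float64(0.03768806763603223), 'n': 542, 'zmax': np.float64(0.04069003868809671)}
 t53.6 p [0.5742 0.0064 0.1896] F [-0.5 -0.4 -0.5] T [ 0.03 -0.02  0.01] op 0.999
```

```bash
python3 - <<'E'
from h import *
move_to([.5,-.22,.2],down(2.72))
load_motor([.5376,-.3128],2.72,'green')
st('end')
c=read_camera('side');cv2.imwrite('pics/s4.png',cv2.resize(c['frame'][150:270,240:400,::-1],None,fx=5,fy=5,interpolation=cv2.INTER_CUBIC))
E
```

```text
closed t56.8 p [ 0.5394 -0.3131  0.0066] F [-0.6  1.   5.2] T [ 0.11  0.21 -0.01] op 0.460
lift t57.4 p [ 0.5392 -0.3125  0.0501] F [ 0.9  0.1 -3. ] T [0.09 0.1  0.  ] op 0.456Traceback (most recent call last):
  File "<stdin>", line 3, in <module>
  File "h.py", line 86, in load_motor
    r=place(PHI); return r
  File "h.py", line 62, in place
    move_to(P(.13+gap,.19),q); servo_line(P(.13+gap,zc+.02),velocity=.2); o=st('above'); f0=np.array(o['force'])
                               ~~~~~~~~~~^^^^^^^^^^^^^^^^^^^^^^^^^^^^^^^
cell.PlanningError: the arm cannot follow that straight line within its joint ranges
```

```bash
python3 - <<'E'
from h import *
np.set_printoptions(precision=2,suppress=True)
o=st();print(o['joint_positions'])
q=np.array(o['joint_positions'])
# re-posture: go up/aside to a config with the elbow nearer neutral
move_to([.45,.12,.23],down(PHI));print(get_obs()['joint_positions'])
move_to([*(AX+U*.139),.19],down(PHI));print(get_obs()['joint_positions']);st()
print(ik([*(AX+U*.139),.07],down(PHI)))
E
```

```text
t59.5 p [0.44 0.01 0.19] F [ 0.5  0.2 -2.2] T [ 0.05  0.03 -0.03] op 0.455
[-1.49 -0.42  1.16  2.03  0.4   1.31  1.06]
[-1.68 -0.26  1.2   1.91  0.25  1.34  0.97]
[-1.5  -0.44  1.16  2.03  0.41  1.32  1.04]
 t60.5 p [0.44 0.01 0.19] F [ 0.5  0.  -1.9] T [0.04 0.09 0.02] op 0.455
[-1.03  0.1   0.95  2.16 -0.1   0.93  1.51]
```

```bash
python3 - <<'E'
from h import *
np.set_printoptions(precision=2,suppress=True)
move_to([.45,.12,.25],down(PHI))
move_j([-0.77,.04,.03,1.87,0,1.23,1.0]);st()
place(PHI); st('end');print(get_obs()['joint_positions'])
c=read_camera('side');cv2.imwrite('pics/s4.png',cv2.resize(c['frame'][150:270,240:400,::-1],None,fx=5,fy=5,interpolation=cv2.INTER_CUBIC))
E
```

```text
t62.3 p [0.39 0.29 0.2 ] F [-0.2 -0.9 -2.9] T [-0.03  0.14 -0.  ] op 0.452
above t64.0 p [0.44 0.01 0.09] F [ 0.7  0.4 -1.6] T [0.03 0.1  0.02] op 0.460
down t64.9 p [0.44 0.01 0.07] F [ 0.3  0.7 -3.4] T [0.   0.11 0.  ] op 0.461
dF down [-0.4  0.2 -1.8]
r 0.1300 act 0.1311 fr 7.6 fz 3.9
r 0.1290 act 0.1311 fr 13.3 fz 8.0
r 0.1280 act 0.1312 fr 17.8 fz 13.3
end t68.2 p [0.44 0.01 0.07] F [-17.4   2.7   9.9] T [0.43 3.21 0.23] op 0.458
[-0.46  0.11  0.35  2.12 -0.05  0.93  1.45]
```

View pics/s4.png

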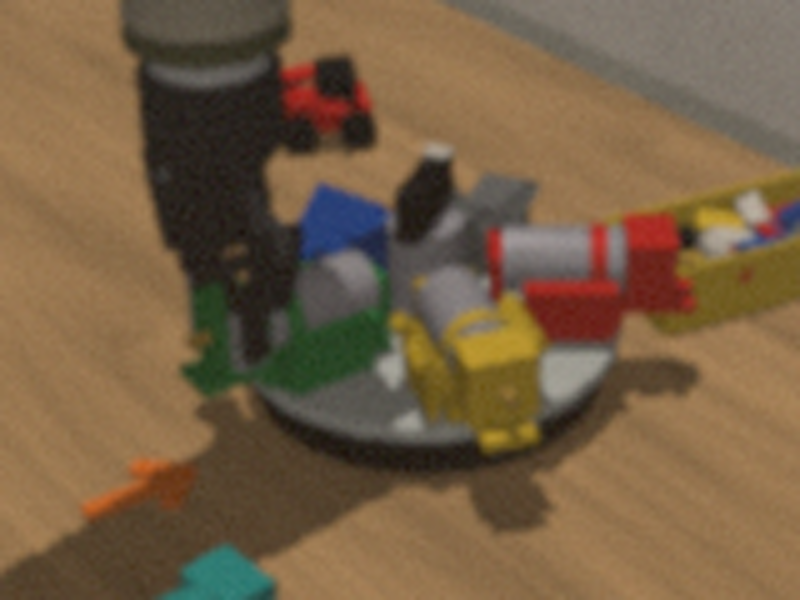

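Green is against its stop, yellow and red seated. I'll release, check, turn to blue, and look.

```bash
python3 - <<'E'
from h import *
let_go()
move_to([.42,.2,.23],down(np.radians(34)))
f,w=bar(); 
for i,k in enumerate(('green','yellow','red')): seated(f,w,k,PHI+np.radians(72*i))
turn(34)
f,w=cloud(); print(find('blue',(.392,-.264),f,w)); o=st(); print(np.round(o['joint_positions'],2), ik([.392,-.264,.19],down(-.24)))
cv2.imwrite('pics/t4.png',f[:,:,::-1])
E
```

```text
bar 160 [0.57228244 0.00587568] -146.05831348587486
green n 427 a [0.0472 0.0497 0.1422 0.1426] b mean 0.0004 slope 0.014 z95 0.1005
yellow n 431 a [0.0471 0.0491 0.143  0.1447] b mean 0.0009 slope 0.011 z95 0.1004
red n 410 a [0.0472 0.0491 0.1441 0.1464] b mean 0.0010 slope 0.005 z95 0.1001
grip t74.2 p [0.575  0.0056 0.1074] F [ 2.4 -3.8  1.3] T [-0.39 -0.36  0.02] op 0.179
turn t74.7 p [0.5751 0.0054 0.1073] F [ 3.  -1.4 -0.9] T [-0.18 -0.51 -0.13] op 0.180
turn t75.2 p [0.5754 0.0053 0.1074] F [ 4.8 -3.1 -2.5] T [-0.36 -0.68  0.17] op 0.180
turn t75.7 p [0.5756 0.0054 0.1074] F [ 6.4 -2.7 -2.9] T [-0.45 -0.89  0.07] op 0.180
rel t76.5 p [0.575  0.0056 0.1074] F [-0.2 -0.9  0.8] T [-0.01  0.03 -0.02] op 1.000
{'xy': array([ 0.39289856, -0.26484515]), 'gear': array([ 0.39090246, -0.26194242]), 'yaw': np.float64(-0.2418071385423756), 'len': np.float64(0.09590125708214783), 'wid': np.float64(0.03765235823595167), 'n': 543, 'zmax': np.float64(0.04094589131175628)}
 t77.1 p [0.5742 0.0063 0.1896] F [-0.1  1.3 -0.2] T [0.   0.08 0.02] op 1.001
[-0.35  0.25  0.31  1.67 -0.08  1.23  0.25] [-0.19283098 -0.00419202  0.69805145  1.93617483  0.00288122  1.2086307
 -1.306601  ]
```

View pics/t4.png

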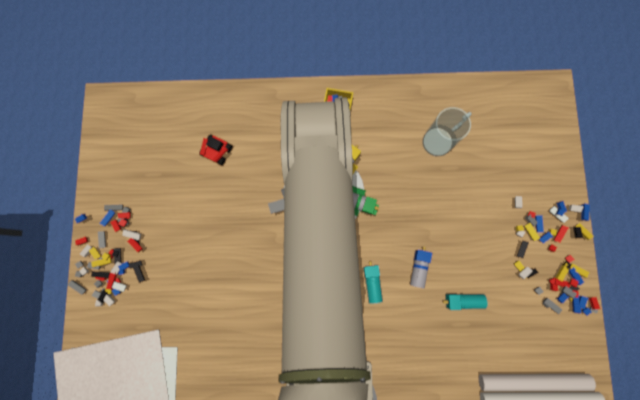

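The steel-can blue motor at (421,268) is the one meant. The shapes at (373,283) and (466,301) are all turquoise. The top view already shows this clearly, so I'll pick it.

```bash
python3 - <<'E'
from h import *
move_to([.45,-.2,.2],down(-.242))
o=pick(np.array([.3929,-.2648])+[.0015,0],-.242)
assert .42<o['opening']<.5
p=get_obs()['eef_pos']; servo_line([p[0],p[1],.25],velocity=.3)
move_j([-0.77,.04,.03,1.87,0,1.23,1.0])
place(PHI); st('end')
c=read_camera('side');cv2.imwrite('pics/s5.png',cv2.resize(c['frame'][150:270,240:400,::-1],None,fx=5,fy=5,interpolation=cv2.INTER_CUBIC))
E
```

```text
closed t80.8 p [ 0.3948 -0.265   0.0066] F [-1.9  0.8  7.4] T [0.24 0.29 0.02] op 0.454
lift t81.4 p [ 0.3943 -0.2645  0.0497] F [-0.4 -0.7 -2.7] T [-0.05 -0.05  0.02] op 0.455
above t86.1 p [0.4362 0.0121 0.0883] F [ 0.2  0.1 -2.7] T [0.04 0.03 0.02] op 0.460
down t86.9 p [0.4356 0.0114 0.0675] F [ 0.4 -0.1 -2.5] T [-0.17  0.07 -0.05] op 0.450
dF down [ 0.2 -0.2  0.2]
r 0.1280 act 0.1287 fr 5.6 fz 5.0
r 0.1270 act 0.1286 fr 11.1 fz 9.0
r 0.1260 act 0.1286 fr 17.4 fz 14.2
end t90.8 p [0.446  0.0108 0.0671] F [-17.   -0.8  11.7] T [-0.18  2.71 -0.16] op 0.458
```

View pics/s5.png

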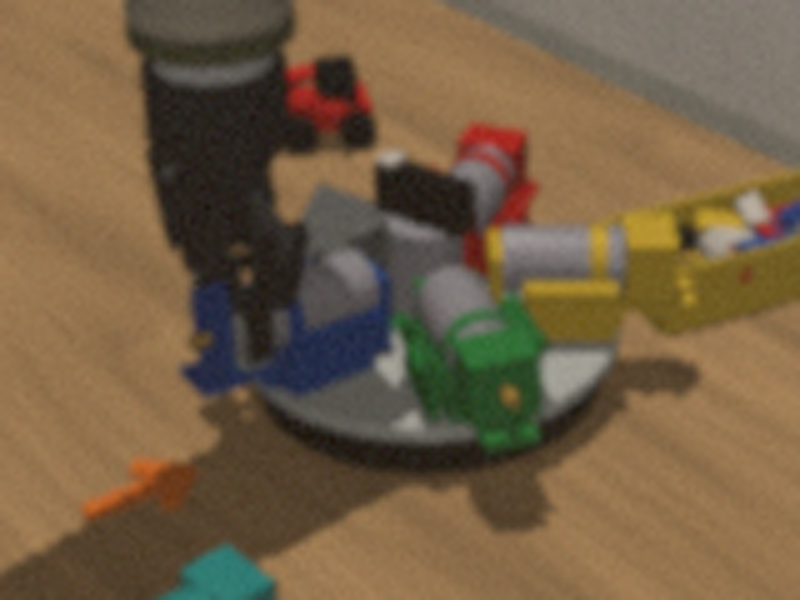

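All four are in. I'll release, check, turn the grey cradle to the arrow, move clear, and check again.

```bash
python3 - <<'E'
from h import *
let_go()
move_to([.42,.2,.23],down(np.radians(106)))
f,w=bar(); seated(f,w,'blue')
turn(106)
move_to([.40,.32,.28],down(np.radians(150)))
f,w=bar()
for i,k in enumerate(('blue','green','yellow','red')): seated(f,w,k,PHI+np.radians(72*(i+1)))
st()
cv2.imwrite('pics/end.png',cv2.resize(f[60:310,160:500,::-1],None,fx=2.3,fy=2.3,interpolation=cv2.INTER_CUBIC))
E
```

```text
bar 160 [0.57223799 0.00610996] -74.00309587811334
blue n 431 a [0.0471 0.0493 0.1422 0.1443] b mean 0.0006 slope 0.009 z95 0.1009
grip t95.9 p [0.5753 0.0064 0.1074] F [ 4.9  1.  -0.2] T [ 0.09 -0.75  0.02] op 0.184
turn t96.4 p [0.5751 0.0063 0.1074] F [ 0.1 -0.2  1.3] T [-0.1   0.03 -0.26] op 0.180
turn t96.8 p [0.575  0.0061 0.1074] F [-2.  -2.1  3.5] T [-0.38  0.52  0.13] op 0.184
turn t97.3 p [0.575  0.0059 0.1074] F [-3.3 -3.9  4.1] T [-0.71  0.83 -0.  ] op 0.180
rel t98.2 p [0.5753 0.0065 0.1074] F [ 0.4 -0.4  0.6] T [-0.01  0.02 -0.02] op 0.999
bar 145 [0.57192494 0.00568157] 179.0302222879025
blue n 431 a [0.0475 0.0498 0.143  0.1447] b mean 0.0007 slope 0.006 z95 0.1006
green n 403 a [0.0476 0.049  0.1437 0.1462] b mean 0.0006 slope -0.008 z95 0.1007
yellow n 405 a [0.0476 0.0496 0.1436 0.1457] b mean 0.0006 slope 0.001 z95 0.1003
red n 424 a [0.047  0.0494 0.1439 0.1455] b mean 0.0002 slope 0.002 z95 0.1002
 t100.1 p [0.4008 0.3189 0.2794] F [-0.4 -0.8 -0.9] T [-0.05  0.02 -0.03] op 0.998
```

View pics/end.png

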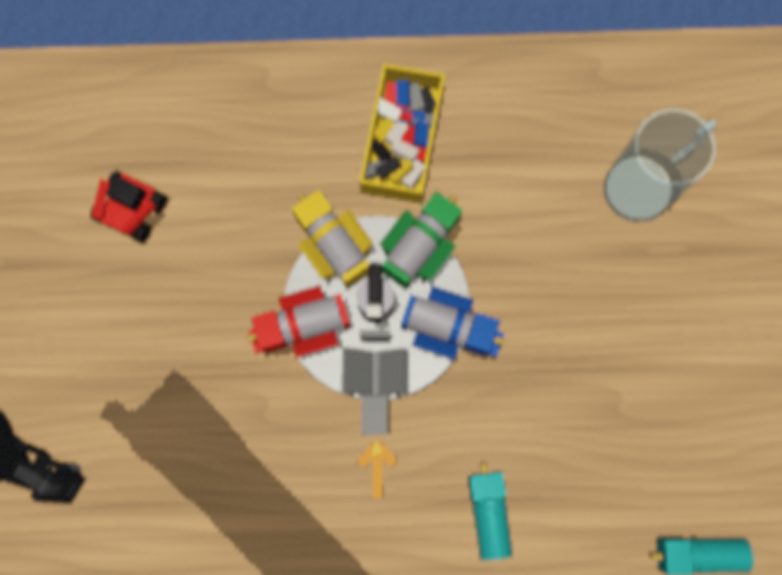

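```bash
python3 -c "
from cell import *
print(sign_off())"
```

```text
the job is handed in; nothing more can be done
None
```

I loaded all four motors in the order red, yellow, green, blue. Each went shaft outward into the cradle of its own colour and was pushed inward until the back stop resisted with 14–18 N. I then turned the empty grey cradle to the orange arrow and handed in at about 100 s of the 210 s allowed.

- **Motors:** In the last top view the gearbox fronts are 144.7–146.2 mm from the carousel axis, against 145 mm when fully home. They sit within 1 mm of the V axis, less than 0.01 rad off parallel, with their tops at about 100 mm. The camera resolves only about 2.7 mm per pixel and I did not measure the can ends, so the contact force is the stronger evidence that they are home.
- **Carousel:** The bar reads 179.0° against about 177.9° for the arrow, so it is about 1° off. I compared two readings of the bar rather than checking separately that it was at rest.
- **Bystanders:** The car, jug and tray look unmoved in the pictures; I did not measure them. The gripper was open and clear of everything.

One move failed: after picking green, the straight line down to the cradle was refused because the arm was too near its joint limits. I moved the arm to a better posture with the motor still in the gripper, and the placement then went normally. The arm and the top camera also disagreed by about 2 mm on where the carousel axis is, and I corrected for that using the bar grip. No motor was found knocked aside.

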